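# Slip the dish carrier onto the flat-based lab stand

### The job

Pick up the white dish carrier with the round seat (not the one with the square seat) and thread its sleeve over the rod of the stand with the rectangular base (not the round one), keeping it level so that it does not bind. Lower it by hand all the way down, turned so that its round seat is over the white ring marked on the base, then let go; it must lie flat on the base. Leave the square-seated carrier where it is.

Things in the scene. Friction and masses are not known exactly. Their poses are not given: they have to be found in the camera images.
- carrier: Loose white dish carrier with the round seat, 0.25 kg: plate 178 (x) x 70 (y) x 8 mm with an upright fin, a sleeve at one end, a low round seat at the other. Origin: centre of the fin, 40 mm above the underside, near the centre of mass. Fin 36 mm long (x), 12 mm thick (y: pinch across y from above), its top 18 mm above the origin. +x: level from fin to sleeve; z up. Plate from x = -80 to +98 mm.
- carrier_hole (a point): Centre of the lower mouth of that carrier's hole, level with its underside: 80 mm along +x and 40 mm below the fin's centre; axes as the carrier's. The hole is vertical, 24 mm in diameter, right through plate and sleeve (top 42 mm above the underside, 35 mm outside). The seat (56 mm outside, top 20 mm above the underside) is centred 130 mm along -x from here.
- stand_foot (a point): Foot of the rod of the fixed stand with the grey rectangular base (200 x 130 x 15 mm): on the rod's axis, level with the base's top. z up; x along the base, which reaches from x = -175 to +25 mm; the white ring marked on it (64 mm) is centred at x = -130 mm. Steel rod 12 mm thick, 145 mm tall above here, the last 11 mm tapered. The stand with the round base (same rod) is not to be used.
- carrier_square: The other carrier, not to be used: same size and material but with a square seat. The origin is the centre of its grip fin, 40 mm above its underside; axes as the first carrier's.
Mind the look-alikes: they are no part of the job. What is shaped like the carrier but purple is not meant.

How it is judged:
By the outcome, as a careful person would: the job done as asked, in the order asked, and still so for the second after the job is handed in, with the robot touching nothing.
It also fails if it takes over 48 s, if anything falls off the work surface, if the arm or the gripper's body presses on something with over 40 N, if the wrist force passes 120 N, or if a joint passes its speed limit or range.

### The arm

A 6-joint arm with a two-finger parallel gripper is mounted at the origin on the work surface. World frame = base frame: x ahead of the robot, y to its left, z up, the work surface at z = 0. Lengths are in m, angles in degrees, forces in N, time in s.
With the tool pointing down it reaches from about 0.3 to 0.75 m from the base axis. Payload 8.5 kg.
Tool frame: the origin (TCP) lies on the centre line of the jaws, within the pads' length; the fingertips stand 14 mm ahead of it and the grasp point (between the pads) lies 5 mm behind it; z points along the fingers, x is the direction in which the jaws open and shut, and the axes are right-handed (so a half turn about z gives the same grasp; the last joint's range is limited). The gripper opens to 85 mm and grips with 20 to 120 N. Pads are 22 mm wide; open, the fingers measure 114 mm over their backs; the gripper's body (76 mm by 85 mm) begins 54 mm behind the grasp point. The pads swing forward as they close: fully open they stand 13 mm farther back than shut.
Start: joints at [-87.049, 21.807, 74.336, -0, 83.858, -12.336], TCP at [0.145, -0.531, 0.216] pointing down, gripper open.
Joint ranges: [-178.18, 178.18], [-50.72, 133.34], [12.68, 142.11], [-81.47, 261.47], [9.98, 163.14], [-165.26, 165.26]. Speed limits (degrees/s): [136.94, 136.94, 180, 180, 180, 180].

### API

Orientations are given as a 3x3 rotation matrix whose columns are the frame's x, y, z axes.
In Python, from rig import * gives the robot as it stands.
- The arm moves only by the shell command python3 -m crank 'ROWS' [FORCE]. ROWS is JSON, one flat list of numbers, 7 for each row, row after row: the turn, a rotation vector about the world's x, y, z in rad, then the shift along the world's x, y, z in m, then the opening in per cent of the stroke, from 0 (shut) to 100 (fully open). A call has 1 to 20 rows; each row shifts and turns the commanded pose from where the row before left it; what a row does not reach is not made up. A row lasts 1/10 s, in which the tool goes at most 50 mm and 8.59 degrees, less where a joint would pass 70% of its speed; a pose out of reach is approached as far as the arm can. A call is refused whole if a number of a shift passes 0.05 or a number of a turn 0.15, either way. A call with a gripper value outside its range is refused whole. The fingers move at their own pace and stop on an object; FORCE is the grip in N (left out, the last holds). Time passes only in rows, so rows that do not move let the fingers close. It gives the time, the measured TCP pose, the force and the opening at its end, in the units of the state.
- observe(): the state, without advancing time (a new reading comes with each control period).
- get_image(name): name is "scene" or "top" or "wrist"; returns a dict with "frame" (420x560x3 uint8, red, green, blue), "fov_y" (degrees; the focal length in pixels is half the picture's height over the tangent of half this angle, whatever the lens; pixels are square), "cx", "cy" (the principal point, pixels), "world_to_cam" (4x4, takes a point from world to camera coordinates). Camera axes: x right, y up, looking along -z (the intrinsics and any distortion apply to the point x, -y, -z); pixel columns grow to the right and rows downward; lengths in m; the calibration is good to about 2 mm. The wrist camera is an equidistant fisheye: a pixel r from the principal point sees the ray r / f radians off the axis. A picture is of the moment at which its call begins. There is no depth.
- close_job(): hands the job in, once; it reports no verdict.
The state is a dict: "time_s": time; "q": joint angles; "qvel": joint speeds; "joint_efforts": joint torques, N m; "position": TCP position; "tool_rot": TCP orientation; "ft_force": force on the tool from outside, world axes, zero at the start; "wrist_torque": the same for the moment, N m; "grip_width": finger opening in m.
Only numpy, scipy, OpenCV 4.12 (cv2) and the standard library are available. Lean on these libraries where they do the work, as an engineer would, in place of code of your own. Each camera call takes 0.05 s, during which the arm holds its last target. There are 200 camera calls.

## Working session

There is one attempt and no reset: what is moved stays moved. The work goes in short steps, Python scripts to look and compute and a shell command to move; the robot and the scene stay as the last step left them, time stands still between calls to the robot, and variables do not carry over. Pictures are saved under pics/ and viewed, about 8 in all and at most 12, crops included, and the job is handed in when it is done.

```bash
mkdir -p pics; cat > h.py <<'E'
from rig import *
import numpy as np, cv2, pickle
def snap(n,f):
    d=get_image(n); cv2.imwrite(f'pics/{f}.png',d["frame"][...,::-1]); pickle.dump(d,open(f'pics/{f}.pkl','wb')); return d
def load(f): return pickle.load(open(f'pics/{f}.pkl','rb'))
def foc(d): return d["frame"].shape[0]/2/np.tan(np.radians(d["fov_y"]/2))
def ray(d,u,v,fish=False):
    f=foc(d); x=(u-d["cx"])/f; y=(v-d["cy"])/f
    if fish:
        r=np.hypot(x,y); s=np.sin(r)/r if r>1e-9 else 1; p=np.array([x*s,-y*s,-np.cos(r)])
    else: p=np.array([x,-y,-1.])
    W=np.array(d["world_to_cam"]); R=W[:3,:3]; return -R.T@W[:3,3], R.T@p
def at(d,u,v,z,fish=False):
    o,r=ray(d,u,v,fish); return o+r*(z-o[2])/r[2]
def proj(d,P,fish=False):
    W=np.array(d["world_to_cam"]); p=W[:3,:3]@np.array(P)+W[:3,3]; x,y,z=p[0],-p[1],-p[2]; f=foc(d)
    if fish:
        r=np.hypot(x,y); t=np.arctan2(r,z); return d["cx"]+f*t*x/r,d["cy"]+f*t*y/r
    return d["cx"]+f*x/z,d["cy"]+f*y/z
def crop(f,x0,y0,w,h,k,o):
    im=cv2.imread(f'pics/{f}.png')[y0:y0+h,x0:x0+w]; cv2.imwrite(f'pics/{o}.png',cv2.resize(im,None,fx=k,fy=k,interpolation=cv2.INTER_CUBIC))
E
python3 - <<'E'
from h import *
a=snap("top","t0");b=snap("scene","s0")
cv2.imwrite('pics/ts.png',cv2.imread('pics/t0.png'))
for d in(a,b): print(d["fov_y"],d["cx"],d["cy"],[k for k in d]); print(np.round(d["world_to_cam"],3))
s=observe();print(s["ft_force"],s["grip_width"],np.round(s["tool_rot"],2))
E
```

```text
44.735544618652874 282.24798992740796 204.03810128502386 ['frame', 'fov_y', 'cx', 'cy', 'world_to_cam']
[[ 0.025 -0.999  0.022  0.029]
 [ 0.996  0.027  0.089 -0.453]
 [-0.09   0.019  0.996 -1.469]
 [ 0.     0.     0.     1.   ]]
54.422738279372 279.3276329207858 207.6118494806208 ['frame', 'fov_y', 'cx', 'cy', 'world_to_cam']
[[ 0.8    0.601  0.002 -0.415]
 [-0.452  0.6    0.66   0.121]
 [ 0.395 -0.528  0.751 -1.206]
 [ 0.     0.     0.     1.   ]]
[-0.17842768  2.06966437  0.69111848] 0.0852171655151425 [[ 0.26 -0.96 -0.  ]
 [-0.96 -0.26  0.  ]
 [-0.   -0.   -1.  ]]
```

View pics/t0.png

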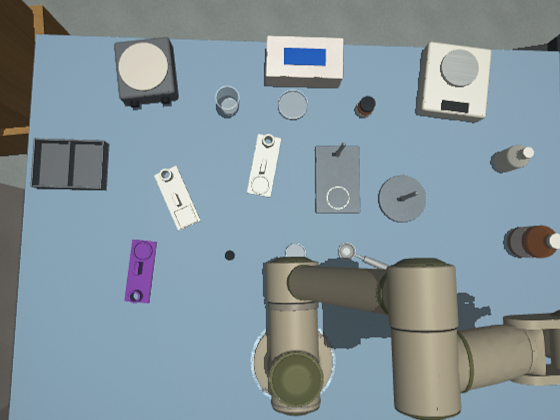

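View pics/s0.png

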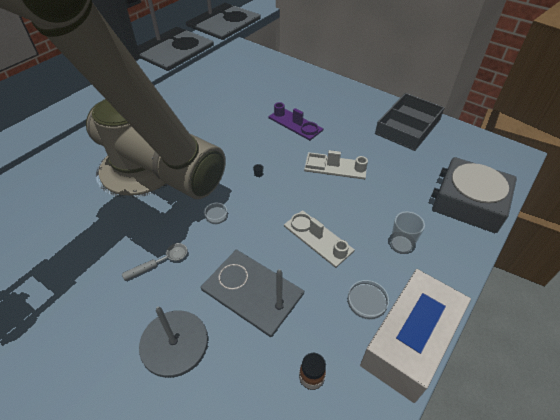

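The top view has three carriers. The one at (264,165) is white with a round seat at (260,186). The one at (177,198) is white with a square seat at (186,215), and the one at (140,270) is purple. The round-seated white one fits. Of the stands, the rectangular one at (337,180) fits, with its ring at (338,198); the round one is at (402,198). I'll confirm in a crop.

```bash
python3 -c "
from h import *
crop('t0',236,122,134,100,6,'c0')"
```

```text
(no output)
```

View pics/c0.png

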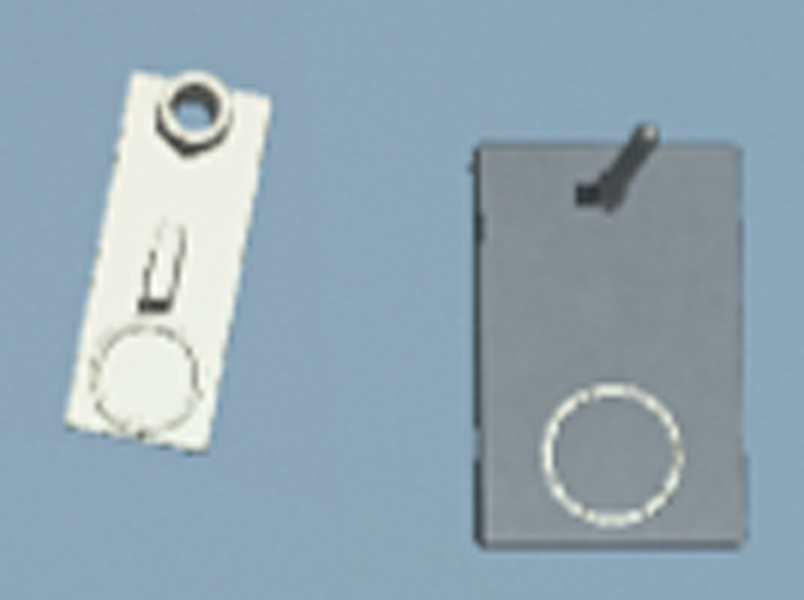

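The crop confirms a round seat at crop (147,380) and a sleeve at (195,108). The rectangular base has its ring at (612,455) and its rod tip at (648,130).

```bash
python3 - <<'E'
from h import *
d=load('t0');s=load('s0')
c=lambda x,y,z: at(d,236+(x+.5)/6-.5,122+(y+.5)/6-.5,z)
P=[c(*p,.008) for p in[(133,72),(270,98),(207,452),(67,428)]]
ctr=np.mean(P,0); ax=(P[0]+P[1]-P[2]-P[3])/2; L=np.hypot(*ax[:2]); ang=np.degrees(np.arctan2(ax[1],ax[0])); u=ax/L
print("plate",ctr,L,np.linalg.norm(P[0]-P[1]),ang); 
fin=ctr-u*.009; print("fin",fin,"hole",fin+.08*u,"sleeve px meas",c(195,105,.042),"seat",c(147,380,.014),"seat exp",fin-.05*u, "fin top",c(170,226,.058),c(165,258,.058))
B=[c(*p,.015) for p in[(478,146),(738,146),(742,543),(482,543)]]
bc=np.mean(B,0);bx=(B[0]+B[1]-B[2]-B[3])/2;bl=np.hypot(*bx[:2]);v=bx/bl
print("base",bc,bl,np.linalg.norm(B[0]-B[1]),np.degrees(np.arctan2(bx[1],bx[0])))
print("foot",bc+v*.075,"ring",c(612,455,.015),"exp",bc-v*.055,"tip",c(648,130,.16))
# scene checks
print("scene: ring",at(s,233,277,.015),"tip",at(s,279,272,.16),"foot",at(s,280,306,.015),"sleeve",at(s,341,246,.042),"seat",at(s,301,223,.02))
st=observe();print(st["position"])
E
```

```text
plate [0.56688738 0.09785737 0.008     ] 0.1797577208851049 0.06910607374375208 -8.54411326740869
fin [0.55798726 0.09919451 0.008     ] hole [0.6370994  0.08730885 0.008     ] sleeve px meas [0.63816595 0.08703402 0.042     ] seat [0.5070079  0.10703266 0.014     ] seat exp [0.50854217 0.10662305 0.008     ] fin top [0.5757125  0.09712271 0.058     ] [0.56021799 0.09906209 0.058     ]
base [ 0.53139919 -0.11962437  0.015     ] 0.19659015244596026 0.1287518508195938 1.476455001804206
foot [ 0.60637429 -0.11769191  0.015     ] ring [ 0.47631573 -0.12142039  0.015     ] exp [ 0.47641745 -0.12104151  0.015     ] tip [ 0.60709877 -0.11662947  0.16      ]
scene: ring [ 0.4780478  -0.12358511  0.015     ] tip [ 0.60958801 -0.12254052  0.16      ] foot [ 0.60854207 -0.11718331  0.015     ] sleeve [0.63875874 0.08293235 0.042     ] seat [0.5135422  0.09872595 0.02      ]
[ 0.14500031 -0.53024535  0.21587906]
```

```bash
python3 -m crank '[0,0,-0.023,0.023,0.035,0,100, 0,0,-0.023,0.023,0.035,0,100, 0,0,-0.023,0.023,0.035,0,100, 0,0,-0.023,0.023,0.035,0,100, 0,0,-0.023,0.023,0.035,0,100, 0,0,-0.023,0.023,0.035,0,100, 0,0,-0.023,0.023,0.035,0,100, 0,0,-0.023,0.023,0.035,0,100, 0,0,-0.023,0.023,0.035,0,100, 0,0,-0.023,0.023,0.035,0,100, 0,0,-0.023,0.023,0.035,0,100, 0,0,-0.023,0.023,0.035,0,100, 0,0,-0.023,0.023,0.035,0,100, 0,0,-0.023,0.023,0.035,0,100, 0,0,-0.023,0.023,0.035,0,100, 0,0,-0.023,0.023,0.035,0,100, 0,0,-0.023,0.023,0.035,0,100, 0,0,-0.023,0.023,0.035,0,100, 0,0,0,0,0,0,100, 0,0,0,0,0,0,100]'; python3 - <<'E'
from h import *
d=snap("wrist","w1");print(d["fov_y"]);R=observe()["tool_rot"];print(np.round(R,3))
im=cv2.imread('pics/w1.png');cv2.imwrite('pics/w1b.png',cv2.resize(im,None,fx=1.42,fy=1.42,interpolation=cv2.INTER_CUBIC))
print([np.round(proj(d,p,True)) for p in[(.558,.0985,.058),(.637,.087,.042),(.508,.106,.02),(.607,-.1175,.015)]])
E
```

```text
time_s: 2.1
position: [0.5588, 0.1, 0.2157]
tool_rot: [[-0.145, -0.989, -0.001], [-0.989, 0.145, -0.0], [0.0, 0.001, -1.0]]
ft_force: [0.4, -0.0, 0.2]
grip_width: 0.0855
65.70646984690485
[[-0.146 -0.989 -0.001]
 [-0.989  0.146 -0.   ]
 [ 0.     0.001 -1.   ]]
[array([282., 187.]), array([282., 106.]), array([281., 221.]), array([454., 116.])]
```

View pics/w1b.png

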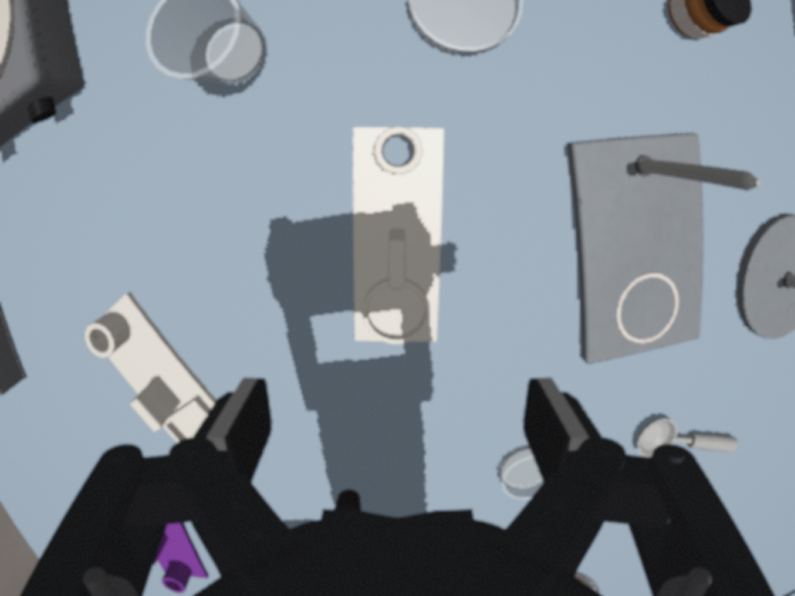

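The wrist view shows the round-seat carrier's sleeve at (398,150), fin at about (397,262) and seat at (396,308), in line with the tool and within 2 mm of prediction. I'll descend and grasp.

```bash
python3 -m crank '[0,0,0,0,0,-0.04,100, 0,0,0,0,0,-0.04,100, 0,0,0,0,0,-0.04,100, 0,0,0,-0.001,0,-0.04,100, 0,0,0,0,0,-0.02,100, 0,0,0,0,0,0,60, 0,0,0,0,0,0,40, 0,0,0,0,0,0,20, 0,0,0,0,0,0,0, 0,0,0,0,0,0,0, 0,0,0,0,0,0,0, 0,0,0,0,0,0,0, 0,0,0,0,0,0,0]' 70
```

```text
time_s: 3.45
position: [0.5583, 0.0995, 0.0373]
tool_rot: [[-0.146, -0.989, 0.001], [-0.989, 0.146, -0.0], [-0.0, -0.001, -1.0]]
ft_force: [-2.1, -0.0, 5.8]
grip_width: 0.0093
```

```bash
python3 -m crank '[0,0,0,0,0,0.01,0, 0,0,0,0,0,0.02,0, 0,0,0,0,0,0.04,0, 0,0,0,0,0,0.04,0, 0,0,0,0,0,0.04,0, 0,0,0,0,0,0.03,0, 0,0,0,0,0,0.01,0, 0,0,0.021,-0.004,-0.027,0,0, 0,0,0.021,-0.004,-0.027,0,0, 0,0,0.021,-0.004,-0.027,0,0, 0,0,0.021,-0.004,-0.027,0,0, 0,0,0.021,-0.004,-0.027,0,0, 0,0,0.021,-0.004,-0.027,0,0, 0,0,0.021,-0.004,-0.027,0,0, 0,0,0.021,-0.004,-0.027,0,0, 0,0,0,0,0,0,0, 0,0,0,0,0,0,0, 0,0,0,0,0,0,0]'; python3 - <<'E'
from h import *
d=snap("wrist","w2");t=snap("top","t2");s=snap("scene","s2")
o=observe();R=np.array(o["tool_rot"]);p=np.array(o["position"]);print(p,np.round(R,4),o["ft_force"],o["wrist_torque"])
cx=-R[:,1]  # carrier x = -tool y (world)
print("carrier x",R[:,1])
a=cv2.imread('pics/w2.png');cv2.imwrite('pics/w2b.png',cv2.resize(a[40:340,80:480],None,fx=2,fy=2,interpolation=cv2.INTER_CUBIC))
b=cv2.resize(cv2.imread('pics/t2.png')[110:230,260:400],None,fx=4,fy=4,interpolation=cv2.INTER_CUBIC)
crop('s2',180,150,200,150,4,'s2b'); cv2.imwrite('pics/t2b.png',b)
E
```

```text
time_s: 5.25
position: [0.5258, -0.1157, 0.2258]
tool_rot: [[0.021, -1.0, -0.001], [-1.0, -0.021, 0.001], [-0.001, 0.001, -1.0]]
ft_force: [0.2, 0.3, -2.6]
grip_width: 0.0093
[ 0.52602566 -0.11570619  0.22625264] [[ 2.190e-02 -9.998e-01 -3.000e-04]
 [-9.998e-01 -2.190e-02  2.000e-04]
 [-2.000e-04  3.000e-04 -1.000e+00]] [-0.10731072  0.11248958 -3.83380393] [0.0479171  0.03546166 0.00082557]
carrier x [-9.99760201e-01 -2.18962701e-02  3.07220399e-04]
```

View pics/w2b.png

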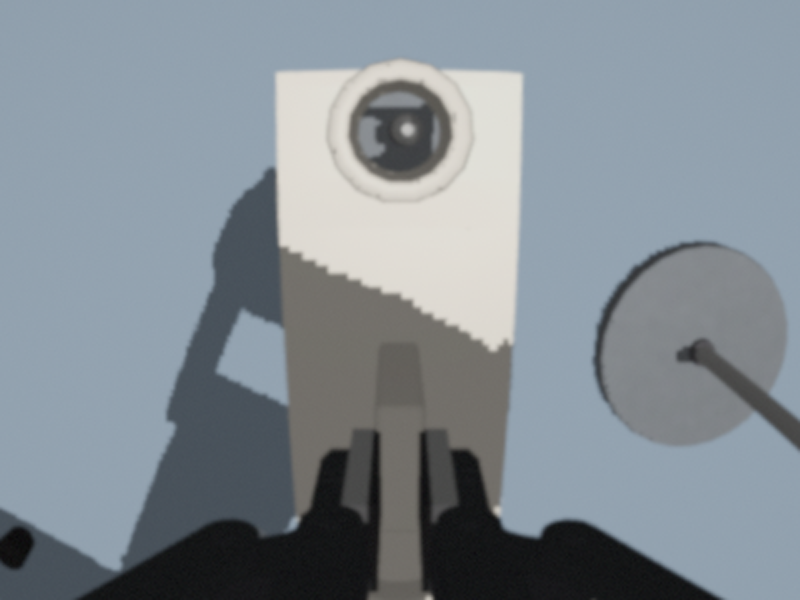

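View pics/s2b.png

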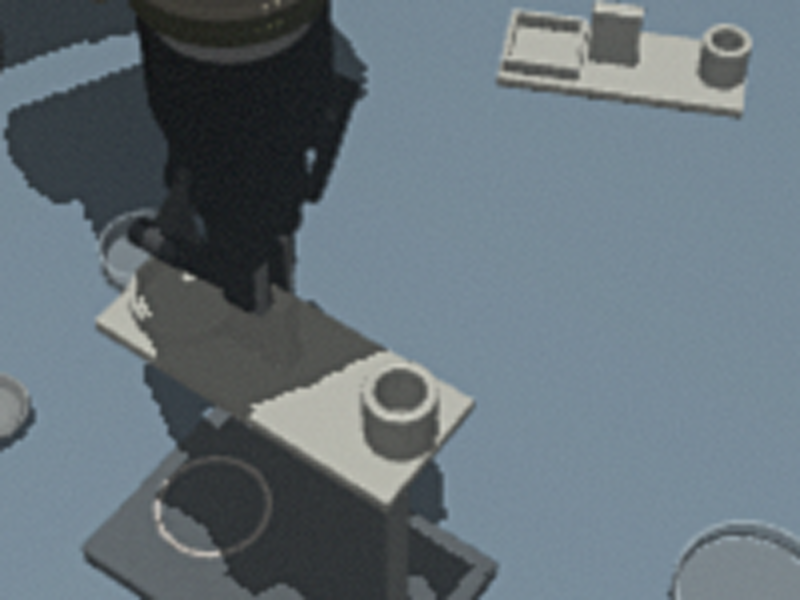

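The wrist view shows the rod tip at (407,130) inside the hole, whose sleeve top is centred at (401,131). The scene view shows the carrier level, just above the rod.

```bash
python3 - <<'E'
from h import *
d=load('w2'); c=lambda x,y,z: at(d,80+(x+.5)/2-.5,40+(y+.5)/2-.5,z,True)
print("sleeve top",c(401,131,.231),"bore rim",c(401,131,.231),"tip",c(407,130,.16), "per px", c(408,130,.16)-c(407,130,.16))
o=observe();R=np.array(o["tool_rot"]);p=np.array(o["position"])
print("kinematic hole",p-.08*R[:,1])
im=cv2.cvtColor(cv2.imread('pics/w2b.png'),cv2.COLOR_BGR2GRAY)
m=np.zeros_like(im);cv2.circle(m,(401,131),95,255,-1)
# outer sleeve corners and plate far corners
print("plate corners",c(277,72,.197),c(523,72,.197))
E
```

```text
sleeve top [ 0.60623489 -0.11405975  0.231     ] bore rim [ 0.60623489 -0.11405975  0.231     ] tip [ 0.60660436 -0.1160984   0.16      ] per px [ 8.15078097e-06 -3.38608205e-04  0.00000000e+00]
kinematic hole [ 0.60600647 -0.11395449  0.22622806]
plate corners [ 0.62336842 -0.07846006  0.197     ] [ 0.62486979 -0.14832062  0.197     ]
```

```bash
python3 -m crank '[0,0,0,0.0005,-0.0025,0,0, 0,0,0,0,0,0,0, 0,0,0,0,0,-0.015,0, 0,0,0,0,0,-0.015,0, 0,0,0,0,0,-0.015,0, 0,0,0,0,0,-0.015,0, 0,0,0,0,0,-0.015,0, 0,0,0,0,0,-0.015,0, 0,0,0,0,0,0,0, 0,0,0,0,0,0,0]'; python3 - <<'E'
from h import *
snap("wrist","w3");print(observe()["wrist_torque"]);crop('w3',180,40,200,150,4,'w3b')
E
```

```text
time_s: 6.4
position: [0.5267, -0.1191, 0.1368]
tool_rot: [[0.021, -1.0, 0.0], [-1.0, -0.021, -0.0], [0.0, -0.0, -1.0]]
ft_force: [0.7, 0.4, -3.2]
grip_width: 0.0091
[ 0.01671882 -0.03620603 -0.00814366]
```

View pics/w3b.png

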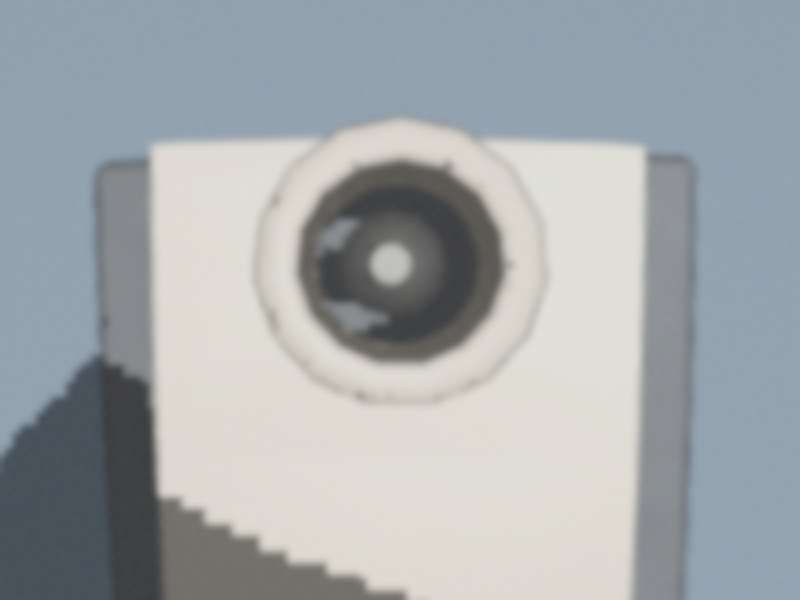

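The rod is inside the bore: tip at (390,263), bore centre (400,262), about 1.2 mm off centre. I'll correct that and lower.

```bash
python3 -m crank '[0,0,0,0,0.001,-0.01,0, 0,0,0,0,0,-0.015,0, 0,0,0,0,0,-0.015,0, 0,0,0,0,0,-0.015,0, 0,0,0,0,0,-0.015,0, 0,0,0,0,0,-0.008,0, 0,0,0,0,0,0,0, 0,0,0,0,0,0,0]'
```

```text
time_s: 7.25
position: [0.5268, -0.1181, 0.0589]
tool_rot: [[0.021, -1.0, 0.001], [-1.0, -0.021, -0.0], [0.0, -0.001, -1.0]]
ft_force: [0.3, -0.3, -1.8]
grip_width: 0.0092
```

```bash
python3 -m crank '[0,0,0,0,0,-0.003,0, 0,0,0,0,0,-0.002,0, 0,0,0,0,0,-0.001,0, 0,0,0,0,0,0,0, 0,0,0,0,0,0,0]'; python3 -c "
from h import *
snap('wrist','w4');crop('w4',140,30,280,210,2.8,'w4b');snap('scene','s4');crop('s4',170,200,160,130,5,'s4b');print(observe()['wrist_torque'])"
```

```text
time_s: 7.75
position: [0.5266, -0.1181, 0.0525]
tool_rot: [[0.021, -1.0, 0.0], [-1.0, -0.021, -0.0], [0.0, -0.0, -1.0]]
ft_force: [-1.4, 0.2, -1.8]
grip_width: 0.0091
[0.04088076 0.10215422 0.00637684]
```

View pics/s4b.png

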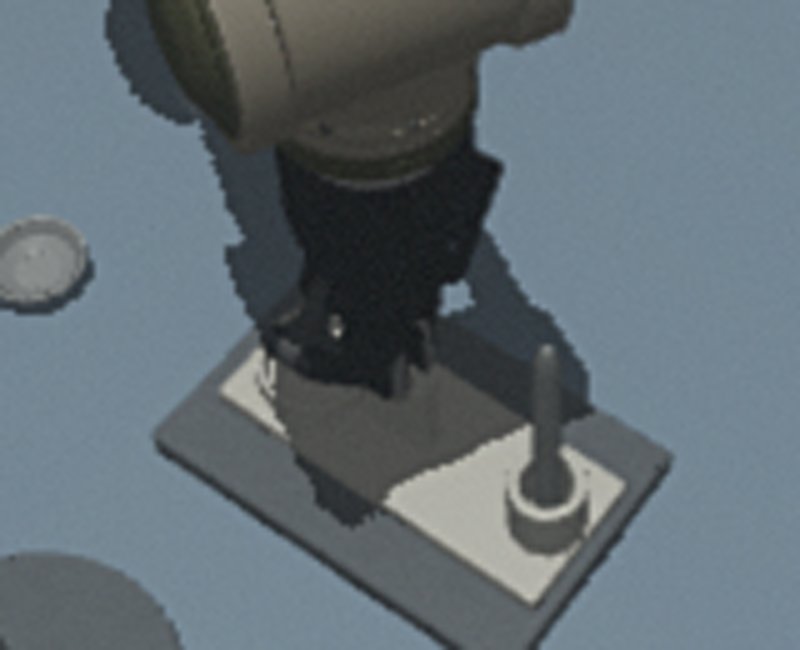

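The carrier is threaded and almost down, lined up with the base. I'll feel for contact.

```bash
python3 -m crank '[0,0,0,0,0,-0.0005,0, 0,0,0,0,0,0,0, 0,0,0,0,0,0,0]';  python3 -m crank '[0,0,0,0,0,-0.0007,0, 0,0,0,0,0,0,0, 0,0,0,0,0,0,0]'
```

```text
time_s: 8.15
position: [0.5266, -0.1178, 0.0523]
tool_rot: [[0.021, -1.0, 0.0], [-1.0, -0.021, 0.0], [-0.0, -0.0, -1.0]]
ft_force: [-2.4, 3.7, 5.7]
grip_width: 0.0095
time_s: 8.45
position: [0.5266, -0.1178, 0.0523]
tool_rot: [[0.021, -1.0, 0.001], [-1.0, -0.021, -0.0], [0.0, -0.001, -1.0]]
ft_force: [-4.2, 4.2, 13.1]
grip_width: 0.0091
```

Solid contact at z = 0.0523, which puts the underside at 15 mm. Releasing and rising.

```bash
python3 -m crank '[0,0,0,0,0,0,10, 0,0,0,0,0,0,25, 0,0,0,0,0,0,50, 0,0,0,0,0,0,60, 0,0,0,0,0,0,60, 0,0,0,0,0,0,60, 0,0,0,0,0,0.02,60, 0,0,0,0,0,0.04,60, 0,0,0,0,0,0.04,60, 0,0,0,0,0,0.04,60, 0,0,0,0,0,0.02,60, 0,0,0,0,0,0,60, 0,0,0,0,0,0,60]'; python3 -c "
from h import *
a=snap('wrist','w5');b=snap('scene','s5')
x=cv2.resize(cv2.imread('pics/w5.png'),(400,300),interpolation=cv2.INTER_AREA)
y=cv2.resize(cv2.imread('pics/s5.png')[200:340,180:320],(400,400),interpolation=cv2.INTER_CUBIC)
z=cv2.resize(cv2.imread('pics/w5.png')[60:300,190:430],(400,400),interpolation=cv2.INTER_CUBIC)
cv2.imwrite('pics/f5.png',np.hstack([z,y]))
print(np.round(proj(a,(.477,-.1205,.035),True)))"
```

```text
time_s: 9.75
position: [0.5262, -0.1179, 0.2106]
tool_rot: [[0.021, -1.0, -0.001], [-1.0, -0.021, 0.0], [-0.0, 0.001, -1.0]]
ft_force: [0.6, -0.7, 0.0]
grip_width: 0.0511
[281. 226.]
```

View pics/f5.png

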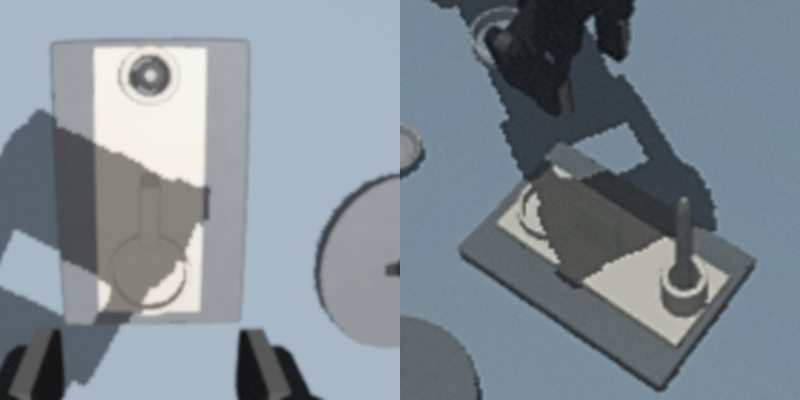

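The carrier lies flat on the base, parallel to its edges, with the rod centred in the bore. The ring is covered by the seat end of the plate, and the gripper is clear.

```bash
python3 -c "
from h import *
print(close_job())"
```

```text
the job is handed in; nothing more can be done
None
```

The white round-seated carrier is now on the rod of the rectangular stand. I gripped it by the fin and threaded its sleeve level over the rod, correcting twice by wrist camera. I then lowered it by hand until it touched the base and let go. I handed the job in at about 10 s of the 48 s allowed.

- **Flat on the base:** contact came with the underside at about 15 mm, the height of the base top. The force reached about 13 N as I pressed it down.
- **Position and turn:** the last wrist and scene pictures show the plate parallel to the base edges, within about 1° by measurement, and the rod near the middle of the bore. The ring cannot be seen because the seat end of the plate covers it.
- **Other objects:** the gripper had risen clear and touched nothing. The square-seated carrier was never touched.

No check failed or disagreed. The only oddity was that the gripper read about 9 mm on the 12 mm fin; the carrier still stayed level in the grip.

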